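Seat a reagent jar in the roller nest and roll its label to the front

TASK

Slide the wide amber glass jar across the bench, upright, into the roller nest until it rests against both rollers. Then, with it seated there, roll it round by rubbing its edge with a fingertip until the middle of its label faces straight out of the open front of the nest, and leave it seated against both rollers. It is glass: never press on it with more than about 20 N, and leave the small things round it where they are.

Things in the scene. Friction and masses are not known exactly. Their poses are not given: they have to be found in the camera images.
- jar: Loose round glass jar, about 0.4 kg, standing upright. Plain glass cylinder 96 mm in diameter from the bench to 62 mm up, black lid 90 mm in diameter above it, top at 82 mm. Too wide to grip. Origin: centre of its underside; z up. Its -x axis points out through the middle of the label, which starts facing anywhere but near the front. It slides on the bench with about 2 to 5 N.
- label_mid (a point): Middle of the jar's white paper label (41 mm wide round the jar, 42 mm high, with grey stripes), on the glass surface, 48 mm from the jar's axis and 31 mm above the bench. A white paper seal strip 12 mm wide runs from the label up over the lid's edge to near the lid's centre, so the label's direction can also be seen from above.
- nest: Aluminium roller nest fixed to the bench (place and yaw vary): flat foot 12 mm high, 150 mm wide, wholly behind the seated jar, with two upright grey idle rollers. Its open front looks along its own -x axis, roughly to the robot; z up. Origin on the bench where the jar's axis comes when the jar touches both rollers, 52 degrees either side of its +x.
- roller_left_top (a point): Top centre of the left (+y) roller: 28 mm in diameter, from 16 to 72 mm above the bench (cap and axle to 80 mm); at x +38, y +49 mm from the nest's origin. The rollers turn stiffly: with the bench they resist turning the seated jar with some 3 to 5 N at its edge. A fingertip pressed on with about 7 to 14 N rolls the jar, lighter it may slip, over 20 N is too hard.
- roller_right_top (a point): The same on the right (-y) roller, at x +38, y -49 mm from the nest's origin.
- nest_centre (a point): The nest's origin: the point on the bench where the jar's axis must come. The jar counts as seated within 5 mm of it.
- pot: Bystander: small round pot with a white lid, 37 mm in diameter, 28 mm high, to one side of the nest. Origin: centre of its underside.
- cap: Bystander: black dust cap, 21 mm in diameter, 18 mm high, to the other side. Origin: centre of its underside.
- probe_adapter: Bystander: metal coaxial adapter lying on the bench, 42 x 20 x 21 mm, beside the nest. Origin: centre of its underside.
Mind the look-alikes: they are no part of the job. What is shaped like the nest but turquoise is not meant. Leave any purple look-alike of the jar alone.

How it is judged:
By the outcome, as a careful person would: the job done as asked, in the order asked, and still so for the second after the job is handed in, with the robot touching nothing.
It also fails if it takes over 72 s, if anything falls off the work surface, if the arm or the gripper's body presses on something with over 40 N, if the wrist force passes 120 N, or if a joint passes its speed limit or range.

ROBOT

A 7-joint arm with a two-finger parallel gripper is mounted at the origin on the work surface; the furniture and walls round the work are solid. World frame = base frame: x ahead of the robot, y to its left, z up, the work surface at z = 0. Lengths are in m, angles in rad, forces in N, time in s.
With the tool pointing down it reaches from about 0.4 to 0.875 m from the base axis. Payload 19.3 kg.
Tool frame: the origin (TCP) lies on the centre line of the jaws, within the pads' length; the fingertips stand 25 mm ahead of it and the grasp point (between the pads) lies 6 mm ahead of it (tips_ahead is the distance from the TCP to the fingertips, in m); z points along the fingers, y is the direction in which the jaws open and shut (so a half turn about z gives the same grasp; the last joint's range is limited). The gripper opens to 85 mm and grips with 20 to 120 N. Pads are 22 mm wide; open, the fingers measure 114 mm over their backs; the gripper's body (76 mm by 85 mm) begins 54 mm behind the grasp point. The pads swing forward as they close: fully open they stand 13 mm farther back than shut.
Start: joints at [1.252, 0.521, -0.036, 1.599, 0.021, 1.021, -0.113], TCP at [0.154, -0.606, 0.256] pointing down, gripper open.
Joint ranges: [-2.91, 2.91], [-0.3, 2.13], [-1.5, 1.42], [0.17, 2.43], [-1.26, 4.41], [0.16, 1.93], [-2.52, 2.52]. Speed limits (rad/s): [1.89, 1.89, 2.39, 2.39, 3.01, 3.01, 3.01].

INTERFACE

Orientations are given as [roll, pitch, yaw] about the fixed x, y, z axes, in that order (R = Rz(yaw) Ry(pitch) Rx(roll)).
In Python, from workcell import observe, grab_frame, job_done, outline_of, tips_ahead gives the robot as it stands. The module is installed in compiled form; this text tells all that it offers.
- The arm moves only by the tool move_arm, never from a script. Its argument "motion" is a list of rows, each a list of 2 entries, a list of its own where there are three numbers: the shift along the world's x, y, z in mm, then the turn, a rotation vector about the world's x, y, z in rad. A call has 1 to 12 rows; each row is the pose to reach, as a shift and turn from the pose commanded when the call began; what a row does not reach only later rows make up. A row lasts 1/8 s, in which the tool goes at most 62.5 mm and 10.7 degrees, less where a joint would pass 70% of its speed; a pose out of reach is approached as far as the arm can. A call with a gripper value outside its range is refused whole. "jaw" is the finger opening in mm, from 0 to 85.4, set as the call begins (left out, the last holds). The fingers move at their own pace and stop on an object; "grip_force" is the grip in N (left out, the last holds). Time passes only in rows, so rows that repeat a pose let the fingers close. It gives the time, the measured TCP pose, the force and the opening at its end, in the units of the state.
- observe(): the state, without advancing time (a new reading comes with each control period).
- grab_frame(name): name is "scene" or "top"; returns a dict with "frame" (384x512x3 uint8, red, green, blue), "fx", "fy", "cx", "cy" (pixels), "T" (4x4, takes a point from camera to world coordinates). Camera axes: x right, y down, z forward; pixel columns grow to the right and rows downward; lengths in m; the calibration is good to about 2 mm. A picture is of the moment at which its call begins. There is no depth.
- job_done(): hands the job in, once; it reports no verdict.
Trained networks look in the newest picture that a camera, given by its name, has taken for a name from the list of things; names that differ only in an ending like _2 or _b are one class to them, and where a whole thing is asked for, a point or a joint stands for the part that bears it (a point fixed in the world has none). Each returns a list of dicts, best first, with "score" (0 to 1); they miss things now and then, are a little off and sometimes report something else, mostly with a low value. They report only what shows in the picture. A call takes as long as a camera call. They do not tell look-alikes from the thing itself.
- outline_of(label, camera): "pixels" (384x512 bool, what is visible of it) and "pixel" ([column, row] in pixels, amid what is visible of it).
The state is a dict: "clock": time; "qpos": joint angles; "qd": joint speeds; "joint_efforts": joint torques, N m; "position": TCP position; "tool_rot": TCP orientation; "force": force on the tool from outside, world axes, zero at the start; "moment": the same for the moment, N m; "grip_width": finger opening in m.
Only numpy, scipy, OpenCV 4.12 (cv2) and the standard library are available. Lean on these libraries where they do the work, as an engineer would, in place of code of your own. Each camera call takes 0.05 s, during which the arm holds its last target.

## Working session

There is one attempt and no reset: what is moved stays moved. The work goes in short steps, Python scripts to look and compute and a tool call to move; the robot and the scene stay as the last step left them, time stands still between calls to the robot, and variables do not carry over. Pictures are saved under pics/ and viewed, and the job is handed in when it is done.

Besides the shell and the picture viewer there is one more tool, called after ">>>" as a command line: name --argument value ..., lists and objects as JSON in quotes. move_arm: Moves the arm, as the interface text tells. Its arguments: {"type":"object","properties":{"motion":{"type":"array"},"jaw":{"type":"number"},"grip_force":{"type":"number"}},"required":["motion"]}

```bash
mkdir -p pics
python3 - <<'E'
from workcell import *
import cv2
s=observe();print(s['clock'],s['position'],s['tool_rot'],s['force'],tips_ahead if not callable(tips_ahead) else tips_ahead())
for n in("scene","top"):
    f=grab_frame(n);print(n,f['fx'],f['fy'],f['cx'],f['cy'],f['T'])
    cv2.imwrite(f'pics/{n}0.png',cv2.resize(f['frame'][:,:,::-1],(800,600),interpolation=cv2.INTER_CUBIC))
E
```

```text
0.0 [ 0.15378425 -0.60547869  0.25574335] [-3.14050626e+00  6.34965561e-05  2.48762049e-01] [-0.02934037  0.29337661  0.37259548] 0.025
scene 463.07844396032664 463.07844396032664 259.5969124660634 189.6438287507603 [[-0.74220777 -0.27729973  0.61010859 -0.29376561]
 [-0.66993964  0.33086161 -0.66461377  0.84155131]
 [-0.01756429 -0.90201744 -0.43134214  0.63321408]
 [ 0.          0.          0.          1.        ]]
top 492.9704750541967 492.9704750541967 250.83123031453198 189.77328409287495 [[-7.37732307e-03 -9.98844874e-01  4.74815007e-02  3.90053852e-01]
 [-9.99972484e-01  7.40594815e-03  4.26972019e-04  1.27103922e-02]
 [-7.78124345e-04 -4.74770443e-02 -9.98872026e-01  1.42145054e+00]
 [ 0.00000000e+00  0.00000000e+00  0.00000000e+00  1.00000000e+00]]
```

View pics/scene0.png

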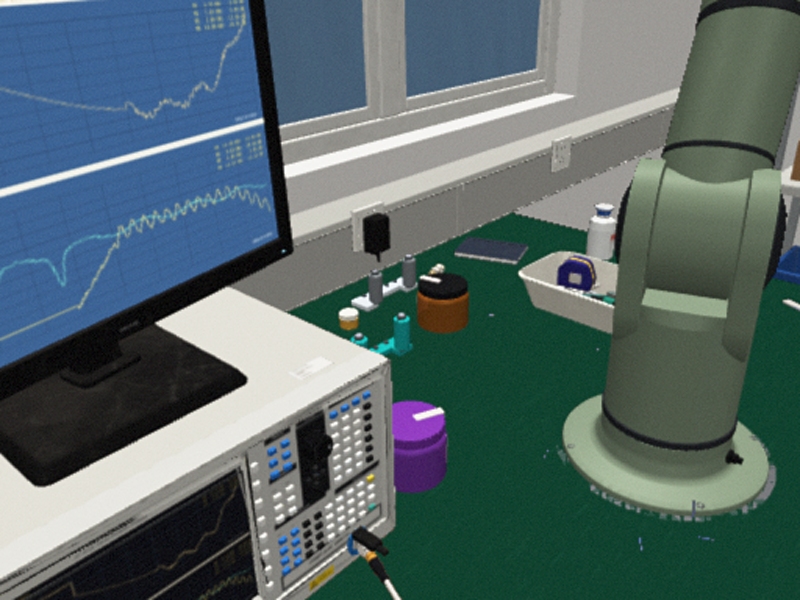

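View pics/top0.png

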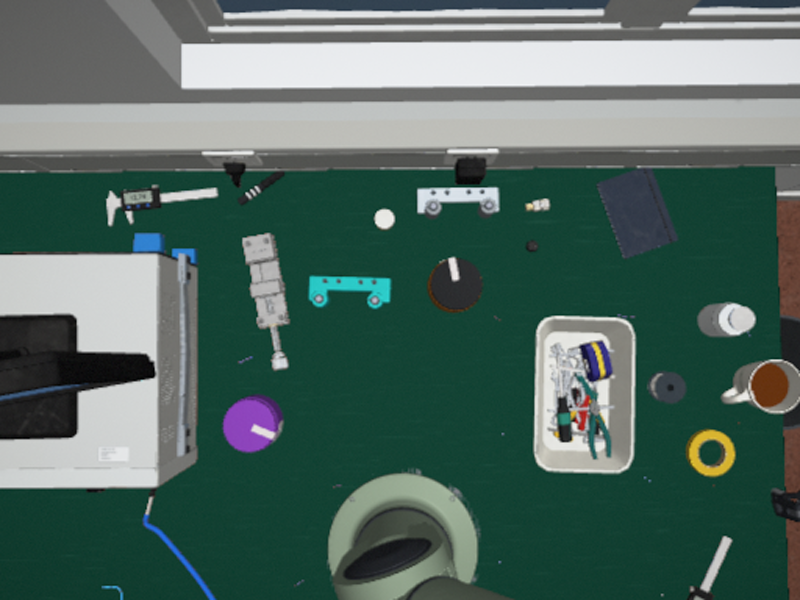

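```bash
cat > h.py <<'E'
from workcell import *
import numpy as np, cv2
def world(f,uv,z):
    T=f['T']; d=T[:3,:3]@np.array([(uv[0]-f['cx'])/f['fx'],(uv[1]-f['cy'])/f['fy'],1.]); o=T[:3,3]
    return (o+d*(z-o[2])/d[2])[:2]
def pix(f,p):
    T=f['T']; c=T[:3,:3].T@(np.array(p)-T[:3,3]); return np.array([f['cx']+f['fx']*c[0]/c[2],f['cy']+f['fy']*c[1]/c[2]])
def crop(f,name,x0,y0,x1,y1,k):
    cv2.imwrite(name,cv2.resize(f['frame'][y0:y1,x0:x1,::-1],None,fx=k,fy=k,interpolation=cv2.INTER_CUBIC))
E
python3 - <<'E'
from h import *
for cam in("top","scene"):
  f=grab_frame(cam)
  for n,z in(("jar",.04),("roller_left_top",.08),("roller_right_top",.08),("label_mid",.031),("nest",.012),("nest_centre",0),("pot",.028),("cap",.018),("probe_adapter",.02)):
    for r in outline_of(n,cam)[:3]:
        print(cam,n,round(r['score'],2),r['pixel'],r['pixels'].sum(),world(f,r['pixel'],z))
f=grab_frame("top"); crop(f,'pics/c1.png',190,95,390,230,4)
f=grab_frame("scene"); crop(f,'pics/c2.png',200,120,330,230,6)
E
```

```text
top jar 0.7 [161.1, 271.6] 1083 [0.22952547 0.26477882]
top jar 0.66 [292.6, 181.0] 986 [ 0.47951125 -0.10415005]
top roller_left_top 0.64 [206.8, 189.8] 74 [0.45463641 0.13324035]
top roller_left_top 0.55 [274.9, 135.7] 53 [ 0.60156879 -0.05371804]
top roller_right_top 0.56 [239.8, 193.1] 75 [0.44497263 0.0433924 ]
top roller_right_top 0.55 [308.8, 134.4] 31 [ 0.60445522 -0.14658522]
top label_mid 0.72 [286.9, 177.8] 989 [ 0.489277  -0.0889032]
top label_mid 0.58 [158.9, 272.7] 1082 [0.2254632  0.27258169]
top nest 0.97 [224.2, 182.0] 727 [0.4799097  0.08943398]
top nest 0.85 [292.2, 124.5] 714 [ 0.64438025 -0.10722542]
top nest_centre 0.9 [222.5, 181.6] 660 [0.48186901 0.09499318]
top nest_centre 0.69 [292.4, 127.7] 717 [ 0.63717991 -0.10872091]
top pot 0.59 [244.5, 140.7] 141 [0.59610966 0.03027669]
top cap 0.36 [337.5, 154.9] 33 [ 0.5547549  -0.23523696]
top probe_adapter 0.41 [345.3, 128.6] 114 [ 0.62997062 -0.25839674]
scene jar 0.91 [281.7, 192.3] 1192 [ 0.48355866 -0.10070862]
scene roller_left_top 0.52 [230.6, 217.8] 29 [0.43580274 0.15438114]
scene roller_left_top 0.31 [284.0, 193.9] 1124 [ 0.42004042 -0.03352524]
scene roller_right_top 0.69 [256.5, 215.8] 140 [0.39395719 0.10559932]
scene roller_right_top 0.53 [262.7, 170.3] 153 [ 0.57264936 -0.11787423]
scene label_mid 0.65 [285.9, 193.2] 1138 [ 0.48194881 -0.11828833]
scene label_mid 0.56 [267.5, 285.9] 1812 [0.23128213 0.25087571]
scene nest 0.83 [253.5, 219.8] 428 [0.4694469  0.03721871]
scene nest 0.6 [246.7, 181.6] 587 [ 0.65723609 -0.13354985]
scene nest_centre 0.69 [244.8, 182.5] 570 [ 0.67550467 -0.14322575]
scene nest_centre 0.64 [252.6, 218.3] 450 [0.49195699 0.01700349]
scene pot 0.7 [223.8, 201.6] 154 [0.58790279 0.0347074 ]
scene cap 0.72 [241.1, 182.9] 168 [ 0.65489647 -0.10545935]
scene probe_adapter 0.6 [280.4, 170.9] 29 [ 0.61762235 -0.2560105 ]
```

View pics/c1.png

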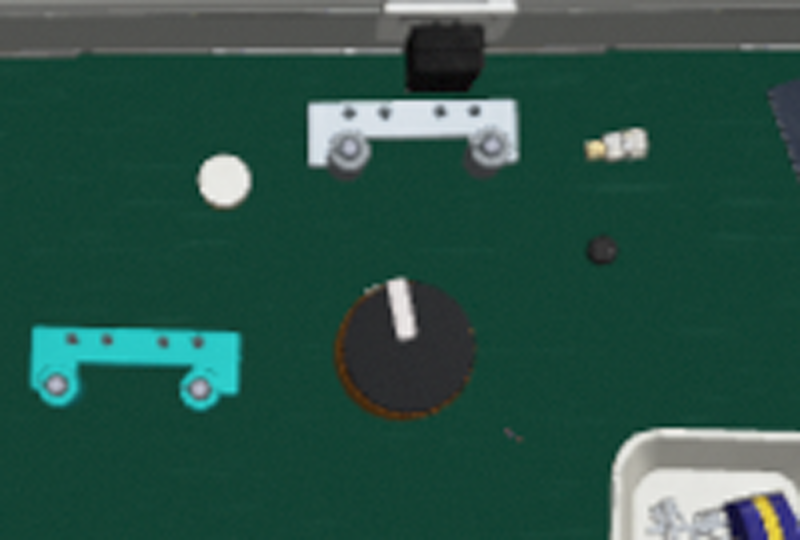

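View pics/c2.png

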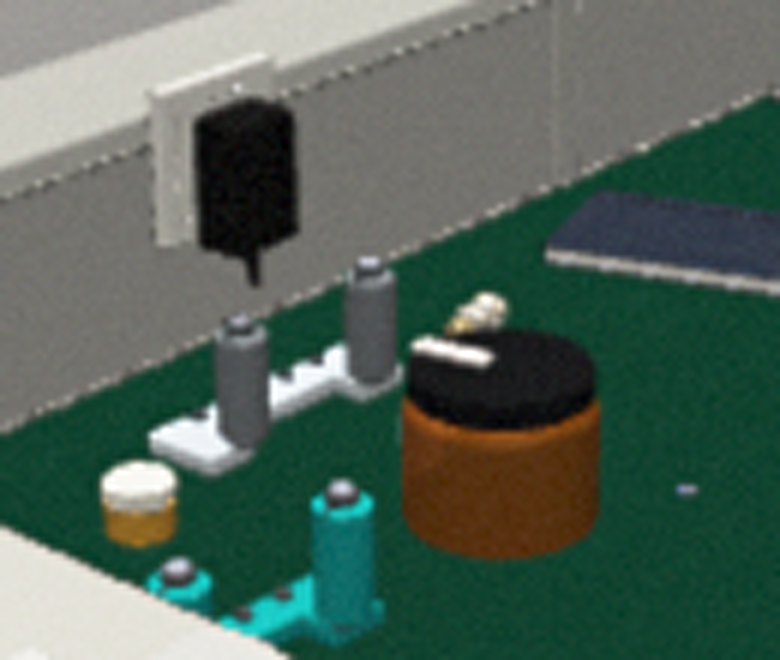

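Run:
```python
from h import *
f=grab_frame("top")
c=lambda u,v:((u+.5)/4-.5+190,(v+.5)/4-.5+95)
L=world(f,c(348.5,149),.08);R=world(f,c(491.5,145.5),.08)
d=L-R;print("L",L,"R",R,np.linalg.norm(d)); yaw=np.arctan2(-d[0],d[1]);ex=np.array([np.cos(yaw),np.sin(yaw)])
print("yaw",yaw,"origin",(L+R)/2-.038*ex)
# lid fit
J=world(f,c(408.5,345),.082);print("J",J)
a=world(f,c(397.5,280),.082);b=world(f,c(407,337),.082);print("strip",a,b,np.degrees(np.arctan2(*(a-b)[::-1])),np.degrees(np.arctan2(*(a-J)[::-1])))
fr=f['frame'].astype(int);s=fr.sum(2)
# lid dark mask near jar
m=((s<160)&(fr[:,:,0]<60)&(abs(fr[:,:,0]-fr[:,:,1])<14)).astype(np.uint8)
sub=np.zeros_like(m);sub[160:205,268:315]=m[160:205,268:315]
cs,_=cv2.findContours(sub,cv2.RETR_EXTERNAL,cv2.CHAIN_APPROX_NONE);k=max(cs,key=cv2.contourArea);h=cv2.convexHull(k)
e=cv2.minEnclosingCircle(h);print(e,world(f,e[0],.082),e[1]*2/492.97*1.34)
# scene: axle tops
g=grab_frame("scene")
c2=lambda u,v:((u+.5)/6-.5+200,(v+.5)/6-.5+120)
for u in((240,322),(368,263)):print("scene",world(g,c2(*u),.08))
# predicted lid pixel
print([pix(g,[*J,.082])])
```

```text
L [ 0.61207537 -0.05888785] R [ 0.61375336 -0.1568416 ] 0.09796812543394778
yaw 0.017128807849030106 origin [ 0.57491994 -0.10851559]
J [ 0.47714962 -0.09828728]
strip [ 0.52159843 -0.09129224] [ 0.48261344 -0.09732806] 8.80090152462672 8.94346111345138
((291.1628723144531, 182.1571502685547), 17.255325317382812) [ 0.47366475 -0.09664969] 0.0938074768253361
scene [ 0.61103079 -0.05682053]
scene [ 0.61350308 -0.15527099]
[array([282.92486612, 180.07937068])]
```

>>> move_arm --motion '[[[22,42,0],[0,0,-0.02]],[[43,85,0],[0,0,-0.04]],[[65,127,0],[0,0,-0.06]],[[86,170,0],[0,0,-0.08]],[[108,212,0],[0,0,-0.1]],[[129,255,0],[0,0,-0.12]],[[150,297,0],[0,0,-0.14]],[[172,340,0],[0,0,-0.16]],[[193,382,0],[0,0,-0.18]],[[215,425,0],[0,0,-0.2]],[[236,467,0],[0,0,-0.22]],[[258,509,0],[0,0,-0.232]]]' --jaw 60

```text
clock: 2.8
position: [0.4125, -0.0954, 0.2566]
tool_rot: [3.141, -0.001, 0.016]
force: [-0.0, -1.1, 0.3]
grip_width: 0.0599
```

>>> move_arm --motion '[[[-2,-1,-40],[0,0,0]],[[-3,-1,-80],[0,0,0]],[[-3,-1,-120],[0,0,0]],[[-3,-1,-150],[0,0,0]],[[-3,-1,-180],[0,0,0]],[[-3,-1,-195],[0,0,0]],[[-3,-1,-210],[0,0,0]],[[-3,-1,-210],[0,0,0]]]'

```text
clock: 3.8
position: [0.4085, -0.0976, 0.0457]
tool_rot: [-3.141, 0.001, 0.017]
force: [0.7, -0.7, -0.5]
grip_width: 0.0598
```

Run:
```python
from h import *
f=grab_frame("top"); crop(f,'pics/c3.png',190,95,390,230,4)
g=grab_frame("scene"); crop(g,'pics/c4.png',200,120,330,230,6)
print(observe()['position'],observe()['force'])
```

```text
[ 0.40902283 -0.09774799  0.0466468 ] [ 0.7099699  -0.215846    0.42333444]
```

View pics/c3.png

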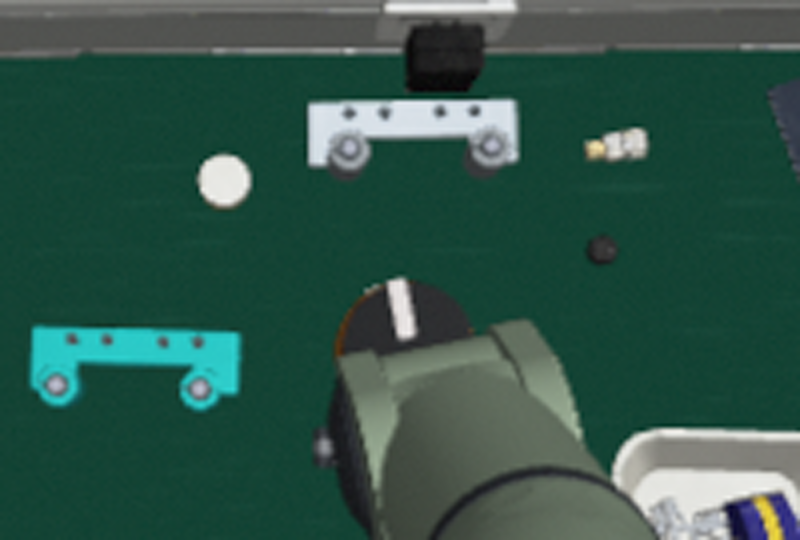

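View pics/c4.png

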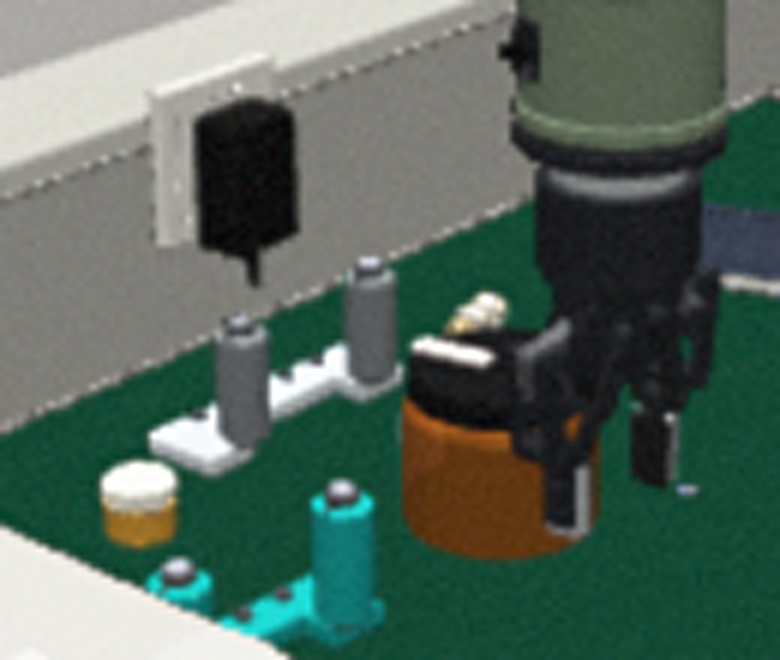

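>>> move_arm --motion '[[[5,0,0],[0,0,0]],[[10,0,0],[0,0,0]],[[14,0,0],[0,0,0]],[[18,0,0],[0,0,0]],[[23,0,0],[0,0,0]],[[29,-1,0],[0,0,0]],[[35,-2,0],[0,0,0]],[[41,-3,0],[0,0,0]],[[47,-4,0],[0,0,0]]]'

```text
clock: 5.03
position: [0.4549, -0.1017, 0.0461]
tool_rot: [-3.142, 0.003, 0.017]
force: [-8.6, 1.2, 7.4]
grip_width: 0.0598
```

Run:
```python
from h import *
f=grab_frame("top"); crop(f,'pics/c5.png',190,95,390,230,4)
print(observe()['position'],observe()['force'])
```

```text
[ 0.45584565 -0.10178853  0.04618755] [-4.91842768  0.24924472  3.74628357]
```

View pics/c5.png

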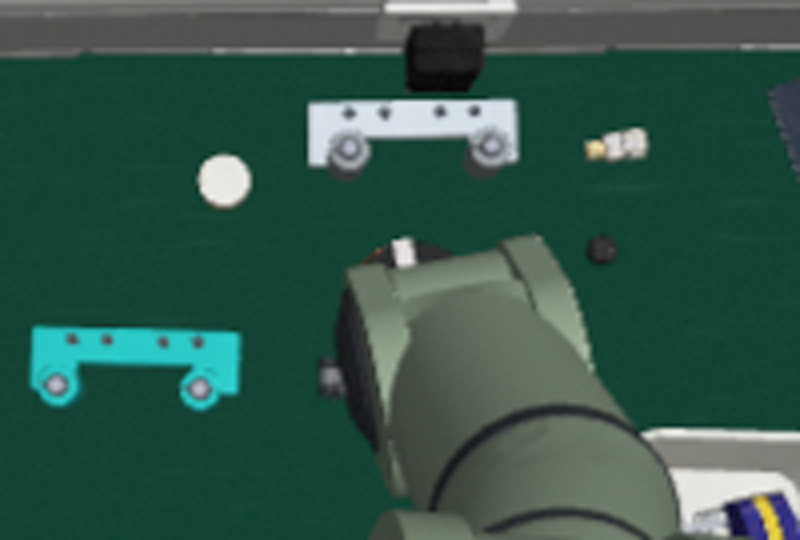

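>>> move_arm --motion '[[[5,-1,0],[0,0,0]],[[10,-1,0],[0,0,0]],[[15,-2,0],[0,0,0]],[[20,-3,0],[0,0,0]],[[25,-4,0],[0,0,0]],[[30,-4,0],[0,0,0]],[[35,-5,0],[0,0,0]],[[40,-6,0],[0,0,0]],[[45,-6,0],[0,0,0]],[[50,-7,0],[0,0,0]],[[55,-7,0],[0,0,0]],[[59,-7,0],[0,0,0]]]'

```text
clock: 6.58
position: [0.514, -0.1089, 0.0461]
tool_rot: [3.142, 0.002, 0.016]
force: [-8.2, -0.4, 7.3]
grip_width: 0.0598
```

Run:
```python
from h import *
f=grab_frame("top"); crop(f,'pics/c6.png',190,75,390,210,4)
g=grab_frame("scene"); crop(g,'pics/c7.png',200,120,330,230,6)
print(observe()['position'],observe()['force'])
```

```text
[ 0.51445608 -0.10882332  0.04614923] [-3.64320028 -0.5164819   3.35420724]
```

View pics/c6.png

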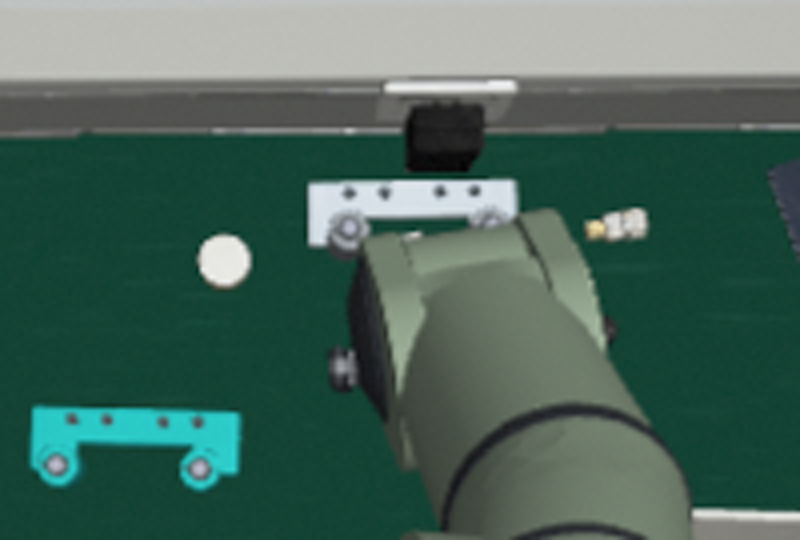

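View pics/c7.png

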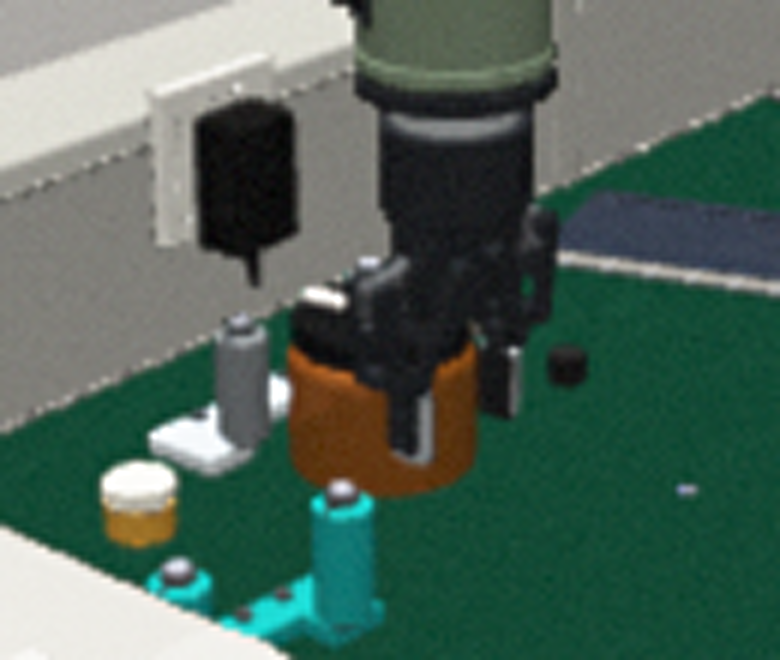

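>>> move_arm --motion '[[[2,0,0],[0,0,0]],[[4,0,0],[0,0,0]],[[6,0,0],[0,0,0]],[[8,0,0],[0,0,0]],[[9,0,0],[0,0,0]]]'

```text
clock: 7.3
position: [0.523, -0.1088, 0.0461]
tool_rot: [3.142, 0.002, 0.017]
force: [-6.5, -0.5, 6.0]
grip_width: 0.0598
```

>>> move_arm --motion '[[[1,0,0],[0,0,0]],[[1,0,0],[0,0,0]]]'

```text
clock: 7.55
position: [0.524, -0.1088, 0.0462]
tool_rot: [3.142, 0.002, 0.017]
force: [-6.2, 0.4, 5.4]
grip_width: 0.0602
```

>>> move_arm --motion '[[[1,0,0],[0,0,0]],[[1,0,0],[0,0,0]]]'

```text
clock: 7.8
position: [0.525, -0.1089, 0.0461]
tool_rot: [3.142, 0.002, 0.017]
force: [-5.8, -0.2, 5.7]
grip_width: 0.0598
```

>>> move_arm --motion '[[[1,0,0],[0,0,0]],[[1,0,0],[0,0,0]]]'

```text
clock: 8.05
position: [0.5261, -0.1089, 0.0462]
tool_rot: [3.142, 0.002, 0.017]
force: [-6.5, -0.8, 4.3]
grip_width: 0.0601
```

>>> move_arm --motion '[[[0.5,0,0],[0,0,0]],[[0.5,0,0],[0,0,0]]]'

```text
clock: 8.3
position: [0.5265, -0.1089, 0.0461]
tool_rot: [3.142, 0.002, 0.017]
force: [-7.7, 1.1, 6.0]
grip_width: 0.0599
```

>>> move_arm --motion '[[[1,0,0],[0,0,0]],[[1,0,0],[0,0,0]]]'

```text
clock: 8.55
position: [0.5269, -0.1088, 0.0461]
tool_rot: [3.142, 0.003, 0.017]
force: [-11.3, 0.2, 8.5]
grip_width: 0.06
```

>>> move_arm --motion '[[[0.5,0,0],[0,0,0]],[[0.5,0,0],[0,0,0]]]'

```text
clock: 8.8
position: [0.5269, -0.1089, 0.046]
tool_rot: [3.141, 0.004, 0.016]
force: [-13.1, 0.9, 11.1]
grip_width: 0.0602
```

>>> move_arm --motion '[[[-6,0,0],[0,0,0]],[[-14,0,0],[0,0,0]],[[-22,0,0],[0,0,0]],[[-27,0,0],[0,0,0]]]'

```text
clock: 9.3
position: [0.5014, -0.1088, 0.0463]
tool_rot: [3.142, 0.0, 0.017]
force: [-0.0, -1.1, 0.3]
grip_width: 0.0601
```

>>> move_arm --motion '[[[0,4,1],[0,0,-0.06]],[[0,8,2],[0,0,-0.12]],[[0,11,2],[0,0,-0.17]],[[0,11,2],[0,0,-0.17]],[[0,11,2],[0,0,-0.17]],[[0,11,2],[0,0,-0.17]]]' --jaw 0 --grip_force 40

```text
clock: 10.05
position: [0.5018, -0.0979, 0.0483]
tool_rot: [-3.142, -0.0, -0.153]
force: [0.4, -0.6, 0.2]
grip_width: -0.0001
```

Run:
```python
from h import *
f=grab_frame("top"); crop(f,'pics/c8.png',190,75,390,210,4)
g=grab_frame("scene"); crop(g,'pics/c9.png',200,120,330,230,6)
s=observe();print(s['position'],s['force'],s['qpos'],s['grip_width'],s['clock'],tips_ahead)
```

```text
[ 0.50186762 -0.09792574  0.04828175] [-0.12665065 -0.95643002  0.18205026] [ 0.18274898  0.67697039 -0.14257608  2.02730955  0.20581735  0.45054441
 -1.83836772] 0.00016971306460861964 10.15 0.025
```

View pics/c8.png

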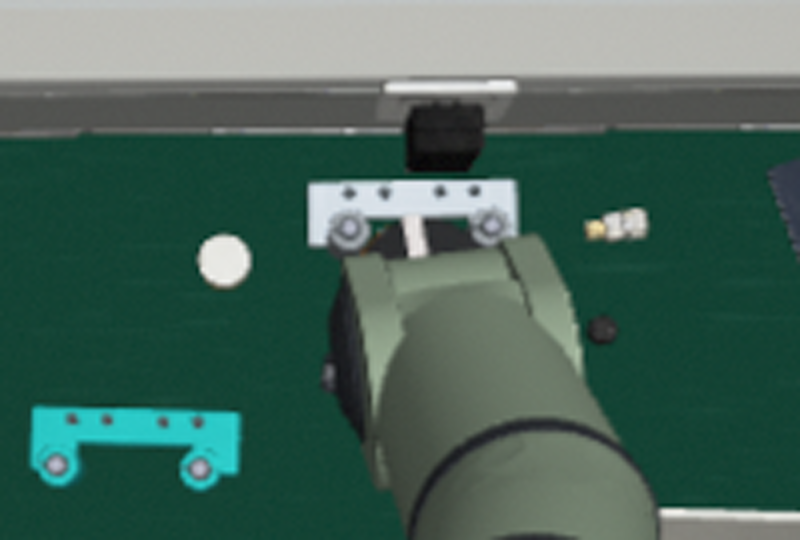

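View pics/c9.png

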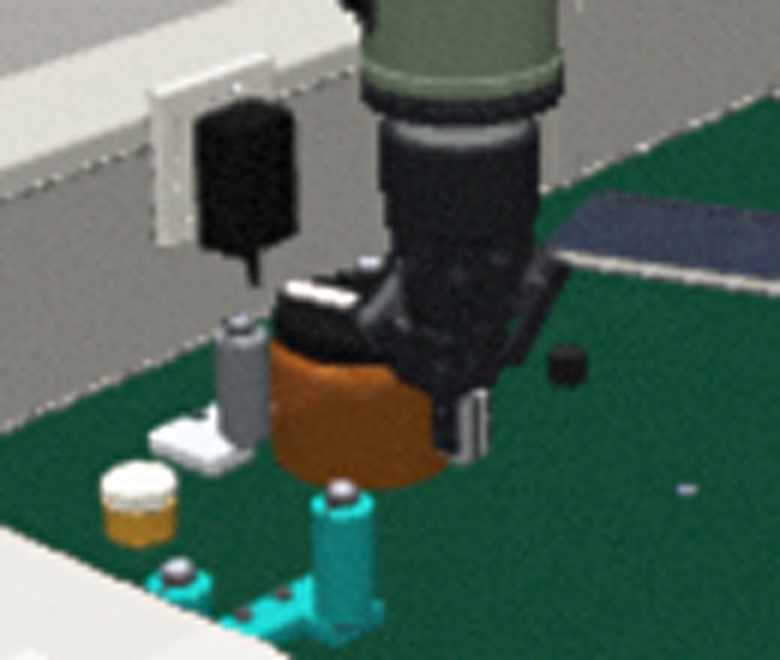

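>>> move_arm --motion '[[[4,-0.6,0],[0,0,0]],[[8,-1.2,0],[0,0,0]],[[11.9,-1.8,0],[0,0,0]],[[11.9,-1.8,0],[0,0,0]]]'

```text
clock: 10.65
position: [0.5141, -0.0996, 0.0483]
tool_rot: [-3.142, -0.0, -0.153]
force: [-0.3, -0.3, -0.1]
grip_width: -0.0
```

>>> move_arm --motion '[[[1,-0.15,0],[0,0,0]],[[2,-0.3,0],[0,0,0]],[[2,-0.3,0],[0,0,0]]]'

```text
clock: 11.02
position: [0.5158, -0.0998, 0.0483]
tool_rot: [-3.142, -0.0, -0.153]
force: [-0.1, 0.8, -1.2]
grip_width: 0.0001
```

>>> move_arm --motion '[[[0.5,-0.1,0],[0,0,0]],[[1,-0.15,0],[0,0,0]],[[1,-0.15,0],[0,0,0]]]'

```text
clock: 11.4
position: [0.5164, -0.1, 0.0483]
tool_rot: [3.142, 0.001, -0.153]
force: [-4.1, 2.3, 3.7]
grip_width: -0.0002
```

>>> move_arm --motion '[[[0.5,-0.1,0],[0,0,0]],[[0.5,-0.1,0],[0,0,0]]]'

```text
clock: 11.65
position: [0.5164, -0.1, 0.0482]
tool_rot: [3.141, 0.002, -0.153]
force: [-7.2, 1.3, 7.2]
grip_width: -0.0001
```

```bash
cat > arc.py <<'E'
import numpy as np,sys
def arc(a0,r0,a1,r1,n,c=None,z=0):
    out=[]
    P=lambda a,r:r*np.array([np.cos(np.radians(a)),np.sin(np.radians(a))])
    p0=P(a0,r0)
    for i in range(1,n+1):
        a=a0+(a1-a0)*i/n; r=r0+(r1-r0)*min(1,i/2)
        d=P(a,r)-p0; out.append([[round(d[0],1),round(d[1],1),z],[0,0,round(np.radians(a-a0),3)]])
    print(out)
a=[float(x) for x in sys.argv[1:]]
arc(a[0],a[1],a[2],a[3],int(a[4]),z=a[5])
E
python3 arc.py 171.4 58.35 187.4 58.1 4 0.7
```

```text
[[[np.float64(-0.3), np.float64(-4.1), 0.7], [0, 0, np.float64(0.07)]], [[np.float64(-0.4), np.float64(-8.1), 0.7], [0, 0, np.float64(0.14)]], [[np.float64(-0.3), np.float64(-12.2), 0.7], [0, 0, np.float64(0.209)]], [[np.float64(0.1), np.float64(-16.2), 0.7], [0, 0, np.float64(0.279)]]]
```

>>> move_arm --motion '[[[-0.3,-4.1,0.7],[0,0,0.07]],[[-0.4,-8.1,0.7],[0,0,0.14]],[[-0.3,-12.2,0.7],[0,0,0.21]],[[0.1,-16.2,0.7],[0,0,0.28]]]'

```text
clock: 12.15
position: [0.5166, -0.1161, 0.0486]
tool_rot: [-3.141, 0.002, 0.129]
force: [-3.3, 1.6, -1.5]
grip_width: 0.0001
```

```bash
sed -i 's/round(d\[0\],1),round(d\[1\],1)/float(round(d[0],1)),float(round(d[1],1))/;s/round(np.radians(a-a0),3)/float(round(np.radians(a-a0),2))/' arc.py
python3 - <<'E'
from h import *
f=grab_frame("top"); crop(f,'pics/d0.png',240,95,340,170,8)
g=grab_frame("scene"); crop(g,'pics/d1.png',200,120,330,230,6)
s=observe();print(s['position'],s['force'],s['clock'])
E
```

```text
[ 0.51679412 -0.11662888  0.04868351] [-3.74489121  0.08301773 -0.84809149] 12.25
```

View pics/d0.png

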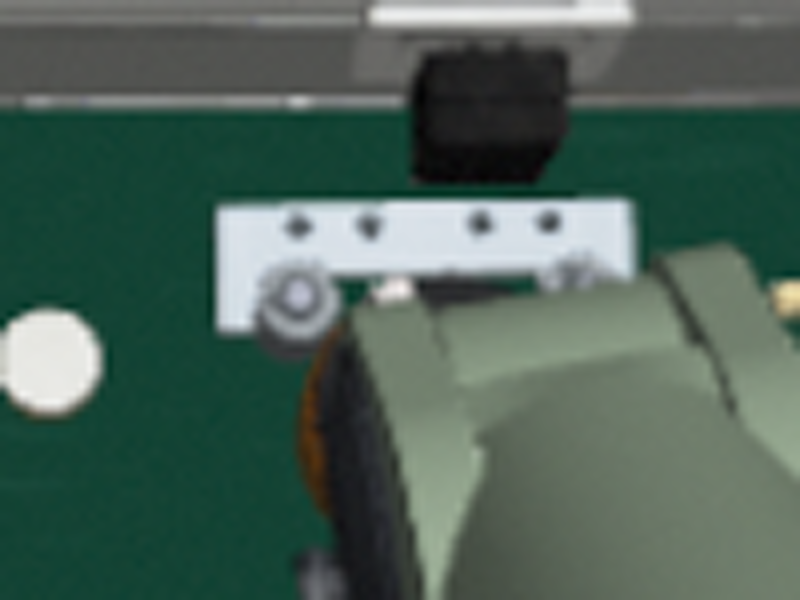

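View pics/d1.png

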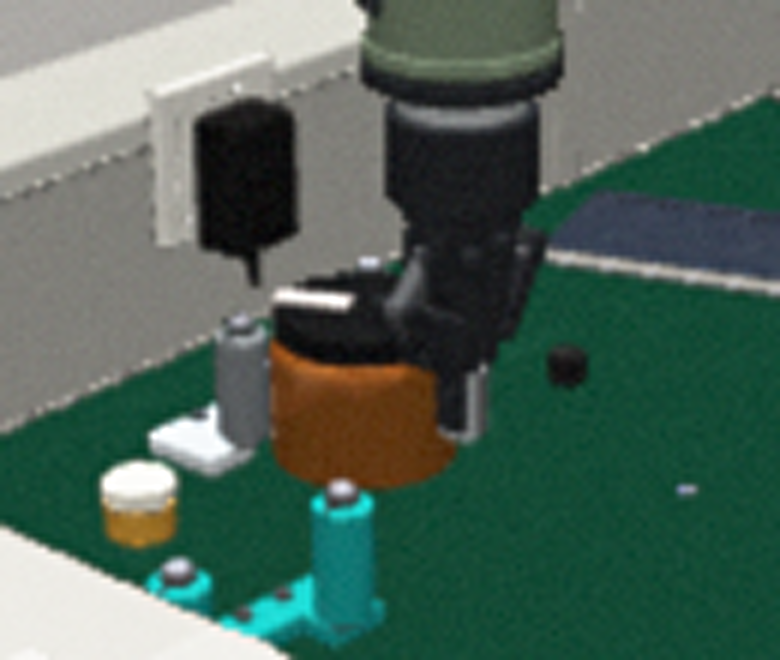

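```bash
cat > strip.py <<'E'
from h import *
def strip(c,g=None,cam="scene",dbg=False):
    g=g or grab_frame(cam); im=g['frame'].astype(int)
    m=(im.min(2)>135)&(im.max(2)-im.min(2)<60)
    v,u=np.nonzero(m)
    W=np.array([world(g,(a,b),.082) for a,b in zip(u,v)])
    r=np.linalg.norm(W-c,axis=1);k=r<.044
    Q=W[k]-c
    if len(Q)<8: return None
    q=Q.mean(0);e,V=np.linalg.eigh(np.cov(Q.T));d=V[:,1]; d=d*np.sign(d@q)
    return dict(n=len(Q),cent=np.degrees(np.arctan2(q[1],q[0]))%360,axis=np.degrees(np.arctan2(d[1],d[0]))%360,rad=np.linalg.norm(q),len=np.sqrt(e))
if __name__=="__main__":
    s=observe();c=np.array([.575,-.109]);print(s['clock'],s['position'],s['force']);print(strip(c))
E
python3 strip.py
python3 - <<'E'
from strip import *
# check on stored first picture not possible; compare the c9 upsized crop
im=cv2.imread('pics/c9.png');g=grab_frame("scene");sm=cv2.resize(im,(130,110),interpolation=cv2.INTER_AREA)[:,:,::-1]
g['frame']=np.zeros((384,512,3),np.uint8);g['frame'][120:230,200:330]=sm
print(strip(np.array([.575,-.109]),g))
im=cv2.imread('pics/c2.png');g['frame'][120:230,200:330]=cv2.resize(im,(130,110),interpolation=cv2.INTER_AREA)[:,:,::-1]
print(strip(np.array([.475,-.098]),g))
E
python3 arc.py 187.4 58.1 207.4 57.6 5 0.2
```

```text
12.25 [ 0.51679412 -0.11662888  0.04868351] [-3.74489121  0.08301773 -0.84809149]
{'n': 25, 'cent': np.float64(20.807156726299166), 'axis': np.float64(28.777502972623644), 'rad': np.float64(0.026359825886750676), 'len': array([0.00498766, 0.01024759])}
{'n': 26, 'cent': np.float64(6.996534203528771), 'axis': np.float64(3.6766238839745804), 'rad': np.float64(0.025401831674711186), 'len': array([0.00495745, 0.01047825])}
{'n': 27, 'cent': np.float64(7.601480255714975), 'axis': np.float64(10.043194689765697), 'rad': np.float64(0.02605002797861209), 'len': array([0.00459863, 0.01036458])}
[[[0.9, -4.0, 0.2], [0, 0, 0.07]], [[2.1, -7.8, 0.2], [0, 0, 0.14]], [[3.3, -11.6, 0.2], [0, 0, 0.21]], [[4.8, -15.4, 0.2], [0, 0, 0.28]], [[6.5, -19.0, 0.2], [0, 0, 0.35]]]
```

>>> move_arm --motion '[[[0.9,-4.0,0.2],[0,0,0.07]],[[2.1,-7.8,0.2],[0,0,0.14]],[[3.3,-11.6,0.2],[0,0,0.21]],[[4.8,-15.4,0.2],[0,0,0.28]],[[6.5,-19.0,0.2],[0,0,0.35]]]'

```text
clock: 12.98
position: [0.5235, -0.1352, 0.0491]
tool_rot: [-3.141, 0.001, 0.478]
force: [-5.3, 0.5, 0.2]
grip_width: 0.0001
```

```bash
python3 strip.py
python3 arc.py 207.4 57.6 227.4 57.6 5 0
```

```text
12.975 [ 0.52353712 -0.13516987  0.0490717 ] [-5.34724233  0.5295412   0.18583124]
{'n': 35, 'cent': np.float64(33.62050567965089), 'axis': np.float64(41.106879791925), 'rad': np.float64(0.026035313852757994), 'len': array([0.00632735, 0.0103684 ])}
[[[2.0, -3.5, 0.0], [0, 0, 0.07]], [[4.2, -6.9, 0.0], [0, 0, 0.14]], [[6.6, -10.1, 0.0], [0, 0, 0.21]], [[9.3, -13.1, 0.0], [0, 0, 0.28]], [[12.2, -15.9, 0.0], [0, 0, 0.35]]]
```

```bash
python3 arc.py 207.4 57.6 231.4 56.9 6 0.2
```

```text
[[[2.3, -3.3, 0.2], [0, 0, 0.07]], [[4.8, -6.5, 0.2], [0, 0, 0.14]], [[7.2, -9.6, 0.2], [0, 0, 0.21]], [[9.8, -12.6, 0.2], [0, 0, 0.28]], [[12.6, -15.4, 0.2], [0, 0, 0.35]], [[15.6, -18.0, 0.2], [0, 0, 0.42]]]
```

>>> move_arm --motion '[[[2.3,-3.3,0.2],[0,0,0.07]],[[4.8,-6.5,0.2],[0,0,0.14]],[[7.2,-9.6,0.2],[0,0,0.21]],[[9.8,-12.6,0.2],[0,0,0.28]],[[12.6,-15.4,0.2],[0,0,0.35]],[[15.6,-18.0,0.2],[0,0,0.42]]]'

```text
clock: 13.78
position: [0.5389, -0.1536, 0.0492]
tool_rot: [-3.141, 0.001, 0.896]
force: [-6.7, -1.2, -1.7]
grip_width: 0.0002
```

```bash
python3 strip.py
python3 - <<'E'
from h import *
g=grab_frame("scene"); crop(g,'pics/d2.png',200,120,330,230,6)
E
```

```text
13.775 [ 0.53893375 -0.15358958  0.04918486] [-6.72208093 -1.16687008 -1.71130641]
{'n': 29, 'cent': np.float64(56.24043594946593), 'axis': np.float64(67.76813276693129), 'rad': np.float64(0.026592431214762867), 'len': array([0.00518715, 0.01086526])}
```

View pics/d2.png

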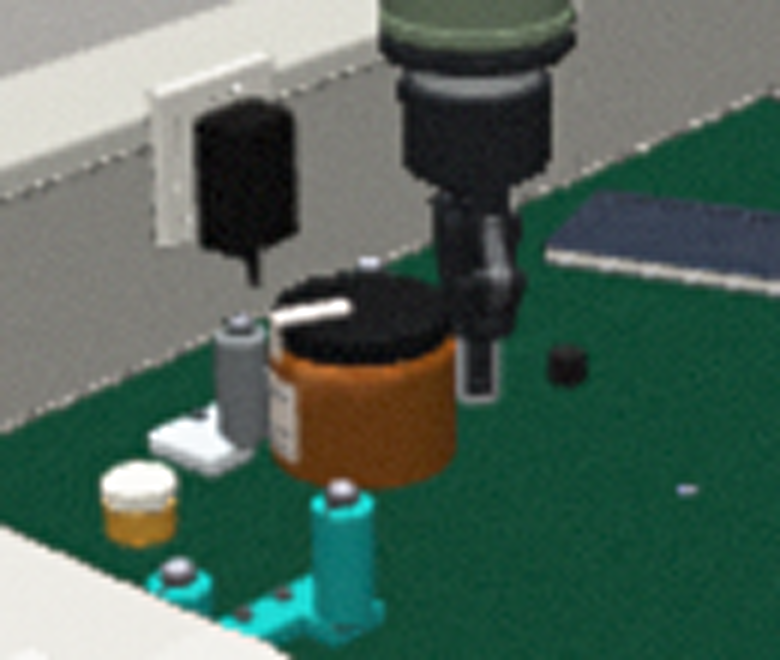

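Run:
```python
import numpy as np
P=lambda a,r:r*np.array([np.cos(np.radians(a)),np.sin(np.radians(a))])
a0,r0=231.4,56.9
out=[]
for a,r in[(231.4,64),(231.4,70)]+[(231.4-69.4*i/9,70) for i in range(1,10)]+[(162,62)]:
    d=P(a,r)-P(a0,r0);out.append([[round(float(d[0]),1),round(float(d[1]),1),0],[0,0,round(float(np.radians(a-a0)),2)]])
print(out)
```

```text
[[[-4.4, -5.5, 0], [0, 0, 0.0]], [[-8.2, -10.2, 0], [0, 0, 0.0]], [[-15.1, -3.9, 0], [0, 0, -0.13]], [[-21.1, 3.3, 0], [0, 0, -0.27]], [[-26.2, 11.3, 0], [0, 0, -0.4]], [[-30.0, 19.9, 0], [0, 0, -0.54]], [[-32.7, 28.9, 0], [0, 0, -0.67]], [[-34.2, 38.2, 0], [0, 0, -0.81]], [[-34.4, 47.6, 0], [0, 0, -0.94]], [[-33.4, 57.0, 0], [0, 0, -1.08]], [[-31.1, 66.1, 0], [0, 0, -1.21]], [[-23.5, 63.6, 0], [0, 0, -1.21]]]
```

>>> move_arm --motion '[[[-4.4,-5.5,0],[0,0,0.0]],[[-8.2,-10.2,0],[0,0,0.0]],[[-15.1,-3.9,0],[0,0,-0.13]],[[-21.1,3.3,0],[0,0,-0.27]],[[-26.2,11.3,0],[0,0,-0.4]],[[-30.0,19.9,0],[0,0,-0.54]],[[-32.7,28.9,0],[0,0,-0.67]],[[-34.2,38.2,0],[0,0,-0.81]],[[-34.4,47.6,0],[0,0,-0.94]],[[-33.4,57.0,0],[0,0,-1.08]],[[-31.1,66.1,0],[0,0,-1.21]],[[-23.5,63.6,0],[0,0,-1.21]]]'

```text
clock: 15.38
position: [0.5163, -0.0891, 0.0496]
tool_rot: [-3.142, -0.001, -0.312]
force: [0.3, 0.1, 0.4]
grip_width: -0.0
```

```bash
python3 strip.py; python3 arc.py 162 62 162.01 58.3 2 0.2; python3 arc.py 162 58.3 162.01 57.6 1 0;python3 arc.py 162 57.6 186 57.0 6 0;python3 - <<'E'
from h import *
g=grab_frame("top"); crop(g,'pics/d3.png',240,95,340,170,8)
E
```

```text
15.375 [ 0.51634434 -0.08909306  0.04964151] [0.28265679 0.08382437 0.40542893]
{'n': 12, 'cent': np.float64(57.8466431451117), 'axis': np.float64(125.69896752471395), 'rad': np.float64(0.03742825752875254), 'len': array([0.00375688, 0.00600119])}
[[[1.8, -0.6, 0.2], [0, 0, 0.0]], [[3.5, -1.2, 0.2], [0, 0, 0.0]]]
[[[0.3, -0.1, 0.0], [0, 0, 0.0]]]
[[[-0.8, -3.9, 0.0], [0, 0, 0.07]], [[-1.4, -7.9, 0.0], [0, 0, 0.14]], [[-1.9, -11.8, 0.0], [0, 0, 0.21]], [[-2.2, -15.8, 0.0], [0, 0, 0.28]], [[-2.2, -19.8, 0.0], [0, 0, 0.35]], [[-1.9, -23.8, 0.0], [0, 0, 0.42]]]
```

View pics/d3.png

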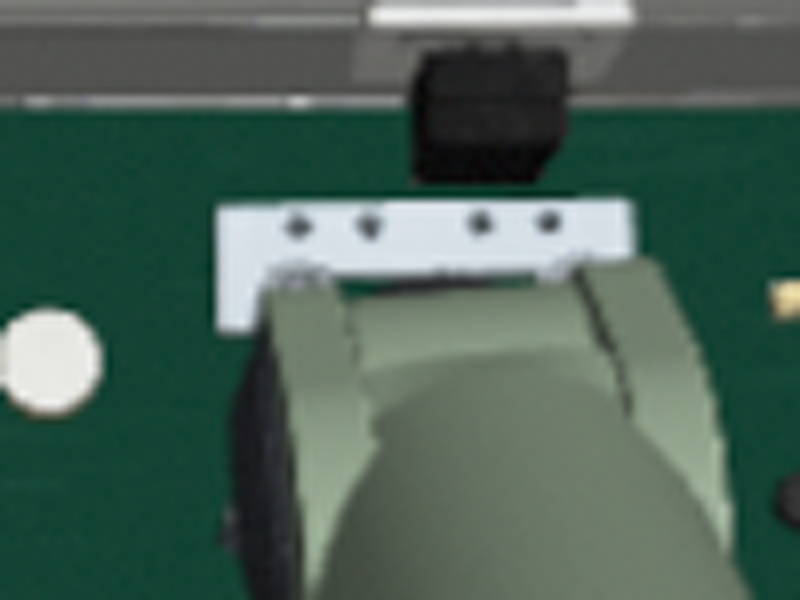

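>>> move_arm --motion '[[[1.5,-0.5,0.2],[0,0,0]],[[2.8,-0.9,0.2],[0,0,0]],[[3.7,-1.2,0.2],[0,0,0]],[[3.7,-1.2,0.2],[0,0,0]]]'

```text
clock: 15.98
position: [0.5189, -0.091, 0.0495]
tool_rot: [3.141, 0.002, -0.313]
force: [-5.4, -0.1, 3.3]
grip_width: 0.0001
```

```bash
python3 arc.py 162 58.1 190 57.2 7 0.4
```

```text
[[[-0.7, -4.0, 0.4], [0, 0, 0.07]], [[-1.1, -8.0, 0.4], [0, 0, 0.14]], [[-1.6, -12.0, 0.4], [0, 0, 0.21]], [[-1.9, -16.0, 0.4], [0, 0, 0.28]], [[-1.9, -20.0, 0.4], [0, 0, 0.35]], [[-1.6, -23.9, 0.4], [0, 0, 0.42]], [[-1.1, -27.9, 0.4], [0, 0, 0.49]]]
```

>>> move_arm --motion '[[[-0.7,-4.0,0.4],[0,0,0.07]],[[-1.1,-8.0,0.4],[0,0,0.14]],[[-1.6,-12.0,0.4],[0,0,0.21]],[[-1.9,-16.0,0.4],[0,0,0.28]],[[-1.9,-20.0,0.4],[0,0,0.35]],[[-1.6,-23.9,0.4],[0,0,0.42]],[[-1.1,-27.9,0.4],[0,0,0.49]]]'

```text
clock: 16.85
position: [0.5176, -0.1188, 0.0496]
tool_rot: [-3.141, 0.002, 0.18]
force: [-4.6, 2.3, 0.7]
grip_width: -0.0002
```

```bash
python3 strip.py; python3 arc.py 190 57.2 226 56.7 9 0.1
```

```text
16.85 [ 0.51762138 -0.1187704   0.04962539] [-4.55586504  2.33396892  0.69943751]
{'n': 29, 'cent': np.float64(82.40257801063318), 'axis': np.float64(95.80496864490183), 'rad': np.float64(0.02454708162076757), 'len': array([0.00485813, 0.01151773])}
[[[1.1, -3.8, 0.1], [0, 0, 0.07]], [[2.4, -7.6, 0.1], [0, 0, 0.14]], [[3.8, -11.3, 0.1], [0, 0, 0.21]], [[5.4, -14.9, 0.1], [0, 0, 0.28]], [[7.2, -18.4, 0.1], [0, 0, 0.35]], [[9.3, -21.8, 0.1], [0, 0, 0.42]], [[11.7, -25.0, 0.1], [0, 0, 0.49]], [[14.2, -28.0, 0.1], [0, 0, 0.56]], [[16.9, -30.9, 0.1], [0, 0, 0.63]]]
```

>>> move_arm --motion '[[[1.4,-3.7,0.1],[0,0,0.07]],[[2.7,-7.5,0.1],[0,0,0.14]],[[4.1,-11.1,0.1],[0,0,0.21]],[[5.7,-14.7,0.1],[0,0,0.28]],[[7.5,-18.2,0.1],[0,0,0.35]],[[9.5,-21.6,0.1],[0,0,0.42]],[[11.9,-24.8,0.1],[0,0,0.49]],[[14.4,-27.8,0.1],[0,0,0.56]],[[17.1,-30.7,0.1],[0,0,0.63]]]'

```text
clock: 18.02
position: [0.5347, -0.1499, 0.0497]
tool_rot: [-3.14, 0.002, 0.808]
force: [-5.0, -0.2, -0.1]
grip_width: 0.0003
```

```bash
python3 strip.py;  python3 - <<'E'
from h import *
g=grab_frame("scene"); crop(g,'pics/d4.png',200,120,330,230,6)
E
python3 - <<'E'
import numpy as np
P=lambda a,r:r*np.array([np.cos(np.radians(a)),np.sin(np.radians(a))])
a0,r0=226,56.4
out=[]
for a,r in[(a0,64),(a0,70)]+[(a0-64*i/8,70) for i in range(1,9)]+[(162,62),(162,59)]:
    d=P(a,r)-P(a0,r0);out.append([[round(float(d[0]),1),round(float(d[1]),1),0],[0,0,round(float(np.radians(a-a0)),2)]])
print(out)
E
```

```text
18.025 [ 0.53471576 -0.14994561  0.04972844] [-4.98666342 -0.24944406 -0.14593035]
{'n': 25, 'cent': np.float64(114.59805294257438), 'axis': np.float64(123.26833276766011), 'rad': np.float64(0.023804581525062735), 'len': array([0.00370985, 0.01243067])}
[[[-5.3, -5.5, 0], [0, 0, 0.0]], [[-9.4, -9.8, 0], [0, 0, 0.0]], [[-16.0, -2.5, 0], [0, 0, -0.14]], [[-21.4, 5.6, 0], [0, 0, -0.28]], [[-25.7, 14.3, 0], [0, 0, -0.42]], [[-28.7, 23.6, 0], [0, 0, -0.56]], [[-30.4, 33.3, 0], [0, 0, -0.7]], [[-30.8, 43.0, 0], [0, 0, -0.84]], [[-29.8, 52.7, 0], [0, 0, -0.98]], [[-27.4, 62.2, 0], [0, 0, -1.12]], [[-19.8, 59.7, 0], [0, 0, -1.12]], [[-16.9, 58.8, 0], [0, 0, -1.12]]]
```

View pics/d4.png

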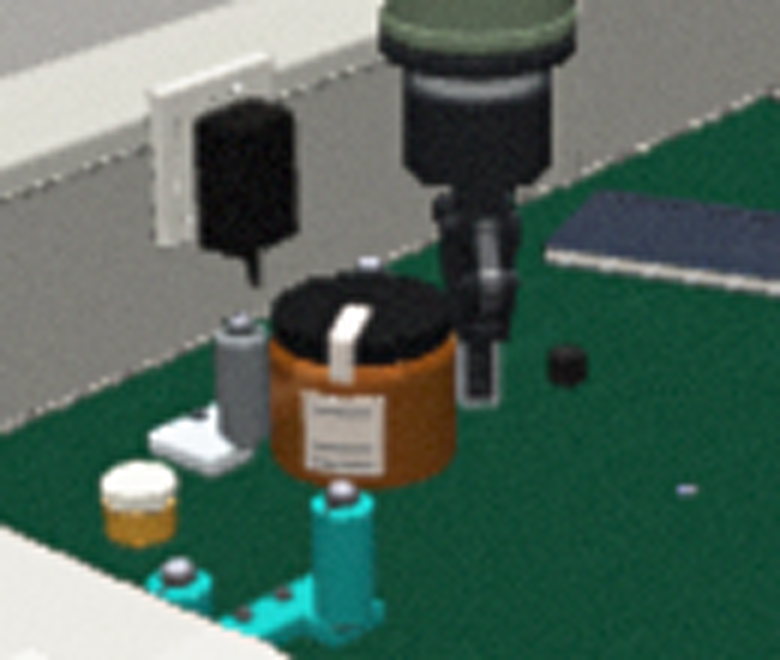

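>>> move_arm --motion '[[[-5.3,-5.5,0],[0,0,0.0]],[[-9.4,-9.8,0],[0,0,0.0]],[[-16.0,-2.5,0],[0,0,-0.14]],[[-21.4,5.6,0],[0,0,-0.28]],[[-25.7,14.3,0],[0,0,-0.42]],[[-28.7,23.6,0],[0,0,-0.56]],[[-30.4,33.3,0],[0,0,-0.7]],[[-30.8,43.0,0],[0,0,-0.84]],[[-29.8,52.7,0],[0,0,-0.98]],[[-27.4,62.2,0],[0,0,-1.12]],[[-19.8,59.7,0],[0,0,-1.12]],[[-16.9,58.8,0],[0,0,-1.12]]]'

```text
clock: 19.62
position: [0.5189, -0.0912, 0.0501]
tool_rot: [3.141, 0.0, -0.31]
force: [-10.8, 7.0, 8.6]
grip_width: 0.0001
```

>>> move_arm --motion '[[[0.5,-0.2,0],[0,0,0]],[[1,-0.3,0],[0,0,0]],[[1,-0.3,0],[0,0,0]]]'

```text
clock: 20.0
position: [0.5189, -0.0912, 0.05]
tool_rot: [3.142, 0.002, -0.311]
force: [-6.7, 4.7, 5.3]
grip_width: 0.0002
```

>>> move_arm --motion '[[[-0.7,-4.0,0.4],[0,0,0.07]],[[-1.1,-8.0,0.4],[0,0,0.14]],[[-1.6,-12.0,0.4],[0,0,0.21]],[[-1.9,-16.0,0.4],[0,0,0.28]],[[-1.9,-20.0,0.4],[0,0,0.35]],[[-1.6,-23.9,0.4],[0,0,0.42]],[[-1.1,-27.9,0.4],[0,0,0.49]]]'

```text
clock: 20.88
position: [0.5178, -0.1196, 0.0501]
tool_rot: [-3.141, 0.002, 0.181]
force: [-3.3, 1.9, 0.4]
grip_width: 0.0003
```

```bash
python3 strip.py;  python3 - <<'E'
from h import *
g=grab_frame("scene"); crop(g,'pics/d5.png',200,120,330,230,6)
E
```

```text
20.875 [ 0.51778312 -0.11962895  0.05014769] [-3.34082753  1.89245989  0.35887373]
{'n': 26, 'cent': np.float64(143.9977926726942), 'axis': np.float64(145.72581100297484), 'rad': np.float64(0.02357246458401984), 'len': array([0.00376097, 0.01275157])}
```

View pics/d5.png

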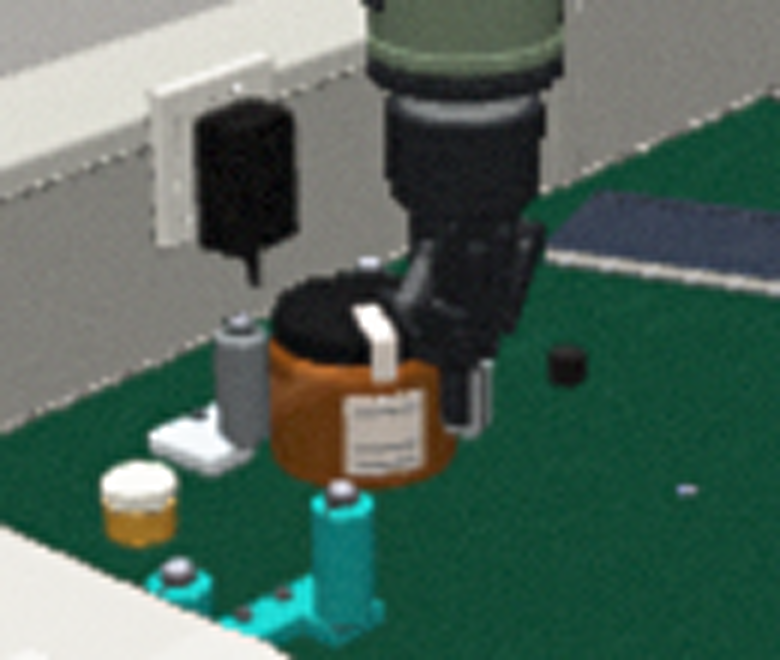

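>>> move_arm --motion '[[[1.5,-3.7,0.1],[0,0,0.07]],[[2.9,-7.4,0.1],[0,0,0.14]],[[4.3,-11.0,0.1],[0,0,0.21]],[[5.9,-14.6,0.1],[0,0,0.28]],[[7.7,-18.1,0.1],[0,0,0.35]],[[9.7,-21.5,0.1],[0,0,0.42]],[[12.1,-24.7,0.1],[0,0,0.49]],[[14.6,-27.7,0.1],[0,0,0.56]],[[14.6,-27.7,0.1],[0,0,0.56]]]'

```text
clock: 22.1
position: [0.5326, -0.1477, 0.0503]
tool_rot: [-3.141, 0.001, 0.735]
force: [-3.6, -3.0, -1.6]
grip_width: -0.0001
```

```bash
python3 strip.py;  python3 - <<'E'
from h import *
g=grab_frame("scene"); crop(g,'pics/d6.png',200,120,330,230,6)
E
```

```text
22.1 [ 0.53257396 -0.14774476  0.05029002] [-3.56510249 -2.96308123 -1.57371602]
{'n': 29, 'cent': np.float64(178.82869499816223), 'axis': np.float64(172.27526850647618), 'rad': np.float64(0.022235565082985763), 'len': array([0.00464433, 0.01179203])}
```

View pics/d6.png

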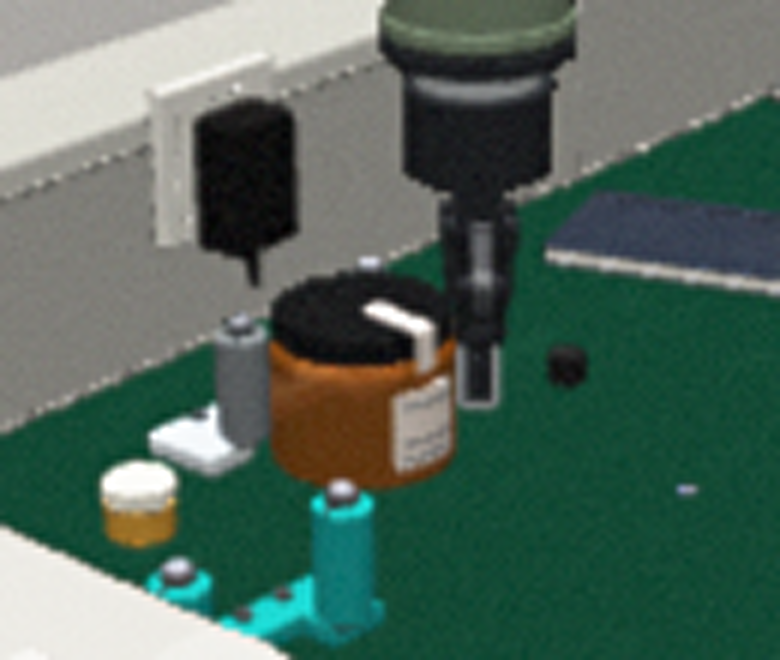

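>>> move_arm --motion '[[[-6,-5,0],[0,0,0]],[[-12,-10,0],[0,0,0]],[[-24,-18,10],[0,0,0]],[[-40,-22,50],[0,0,0]],[[-50,-35,100],[0,0,-0.1]],[[-60,-65,145],[0,0,-0.2]],[[-65,-105,160],[0,0,-0.3]],[[-68,-145,160],[0,0,-0.4]],[[-70,-185,160],[0,0,-0.5]],[[-72,-225,160],[0,0,-0.6]],[[-72,-240,160],[0,0,-0.7]]]'

```text
clock: 23.58
position: [0.4596, -0.3893, 0.2111]
tool_rot: [3.141, -0.0, 0.03]
force: [-0.1, 1.4, -0.2]
grip_width: -0.0003
```

```bash
python3 strip.py;  python3 - <<'E'
from h import *
g=grab_frame("scene"); crop(g,'pics/e1.png',200,120,330,230,6); np.save('sc.npy',g['frame'])
g=grab_frame("top"); crop(g,'pics/e2.png',240,95,340,170,8); np.save('tp.npy',g['frame'])
E
```

```text
23.575 [ 0.4595821  -0.38928984  0.21110001] [-0.11338866  1.39684001 -0.23311537]
{'n': 27, 'cent': np.float64(177.44451119293643), 'axis': np.float64(172.76712765530928), 'rad': np.float64(0.022306953728478046), 'len': array([0.00436085, 0.01215232])}
```

View pics/e1.png

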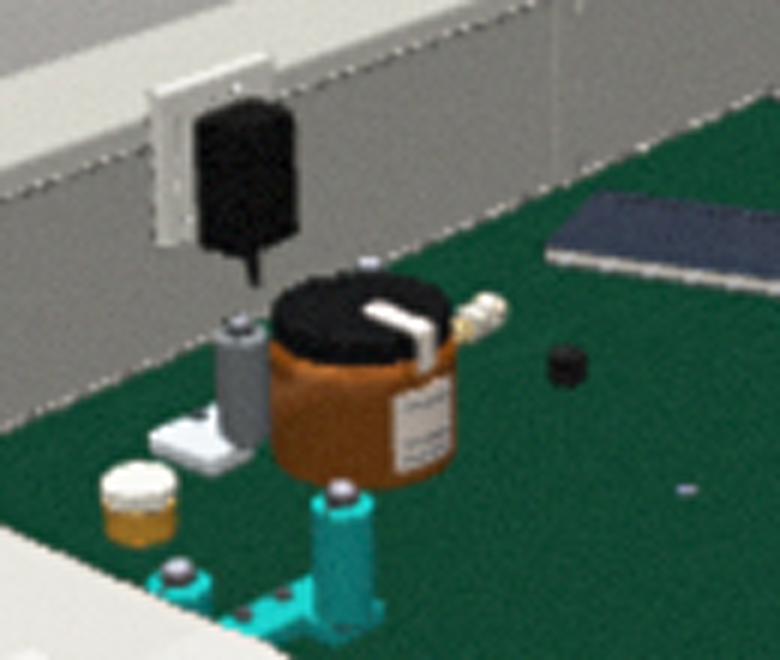

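View pics/e2.png

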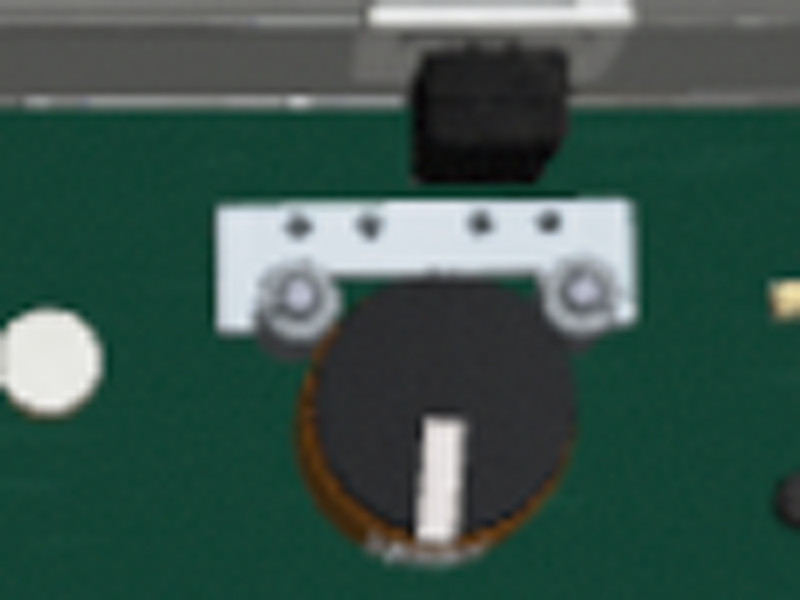

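Run:
```python
from h import *
from strip import strip
g=grab_frame("top"); im=g['frame'].astype(int)
c=lambda u,v:((u+.5)/8-.5+240,(v+.5)/8-.5+95)
a=world(g,c(445,420),.082);b=world(g,c(438,535),.082);print(a,b,np.degrees(np.arctan2(*(b-a)[::-1]))%360)
J=world(g,c(445,405),.082);print(J)
# intensity-weighted centreline per row
for v in range(147,163):
    w=np.clip(im[v,285:305].min(1)-60,0,None); 
    if w.sum()>100: print(v,round((w*np.arange(285,305)).sum()/w.sum(),2),w.max())
# lid fit
m=((im.max(2)<75)&(im.max(2)-im.min(2)<16)&(im.sum(2)<190)).astype(np.uint8);s=np.zeros_like(m);s[129:166,276:316]=m[129:166,276:316]
ks,_=cv2.findContours(s,cv2.RETR_EXTERNAL,cv2.CHAIN_APPROX_NONE);h=cv2.convexHull(max(ks,key=cv2.contourArea));e=cv2.minEnclosingCircle(h);print(e,world(g,e[0],.082))
for n in("L",(298,296)),("R",(584,292)):print(n[0],world(g,c(*n[1]),.08))
for cc in([.575,-.109],[.575,-.107],[.573,-.109]):print(strip(np.array(cc),g))
```

```text
[ 0.56960785 -0.10872227] [ 0.53021462 -0.10587689] 175.86867894663192
[ 0.57475651 -0.10878225]
147 294.74 75
148 295.06 149
149 294.98 166
150 294.86 165
151 294.82 165
152 294.82 164
153 294.77 164
154 294.65 163
155 294.63 165
156 294.53 164
157 294.38 163
158 294.36 164
159 294.34 163
160 294.22 163
161 294.06 163
162 293.45 104
((296.1650695800781, 144.8492889404297), 17.252857208251953) [ 0.57566543 -0.11146334]
L [ 0.61293591 -0.05906757]
R [ 0.6135797 -0.1570105]
{'n': 67, 'cent': np.float64(175.65028165480413), 'axis': np.float64(173.86016771487397), 'rad': np.float64(0.02526154152276631), 'len': array([0.0038635 , 0.01097106])}
{'n': 68, 'cent': np.float64(180.03122342130536), 'axis': np.float64(173.45636088425357), 'rad': np.float64(0.025458961509029612), 'len': array([0.00384865, 0.01112466])}
{'n': 69, 'cent': np.float64(174.95568626803595), 'axis': np.float64(172.71485420892475), 'rad': np.float64(0.023813237633743208), 'len': array([0.00387115, 0.0112732 ])}
```

Run:
```python
from h import *
g=grab_frame("top"); im=g['frame'].astype(float).mean(2)
# foot back edge, subpixel per column: dark->bright near row 120; 
pts=[]
for u in range(270,317):
    col=im[114:127,u]; d=np.diff(col); d=np.clip(d,0,None)
    if 278<0: pass
    if d.max()>25: pts.append((u,(d**2*np.arange(114.5,126)).sum()/(d**2).sum()))
pts=np.array(pts); W=np.array([world(g,p,.012) for p in pts]); A=np.polyfit(W[:,1],W[:,0],1); print(len(pts),"back-edge yaw",np.degrees(-np.arctan(A[0])),np.std(W[:,0]-np.polyval(A,W[:,1])))
rows=np.arange(149,161);cs=[]
I=g['frame'].astype(int)
for v in rows:
    w=np.clip(I[v,285:305].min(1)-60,0,None);cs.append((w*np.arange(285,305)).sum()/w.sum())
S=np.array([world(g,(a,v),.082) for a,v in zip(cs,rows)]);B=np.polyfit(S[:,0],S[:,1],1);print("strip",180+np.degrees(np.arctan(B[0])))
# axle centres by blob
for (x0,x1) in((272,283),(307,319)):
    sub=im[125:140,x0:x1]; print(np.round(sub).astype(int)[3:12])
```

```text
47 back-edge yaw 0.4783072781436266 0.0014588848656625275
strip 175.50614245460523
[[222 201 186 173 170 166 164 189 201 210 215]
 [202 169 160 145 126 133 138 162 174 140 123]
 [175 154 151 126 155 174 148 136 159 125  68]
 [186 162 132 123 172 189 179 129 148 158 101]
 [168 158 135 129 174 189 174 121 146 170 110]
 [143 130 104  94 127 149 128 115 153 169 108]
 [103 113 116 115 101  91 110 144 164 135  78]
 [ 93  93 140 154 150 145 152 164 149 100  49]
 [ 72  69 100 134 159 165 164 139 100  68  47]]
[[190 207 185 165 139 134 148 167 179 195 215 198]
 [145 166 164 146 116 125 150 137 159 175 211 198]
 [107 150 162 122 131 167 180 147 136 162 200 195]
 [ 79 143 148 105 153 187 189 165 127 154 175 182]
 [ 69 142 158 108 118 159 158 135 122 157 189 184]
 [ 60 138 163 135  94 104 105 115 114 141 202 217]
 [ 50 101 152 159 149 131 141 155 156 150 199 199]
 [ 48  61 106 153 167 160 166 169 144 116 127 116]
 [ 48  48  58  90 108 120 117 105  85  66  60  51]]
```

>>> move_arm --motion '[[[5,40,0],[0,0,0.08]],[[12,80,0],[0,0,0.16]],[[20,120,0],[0,0,0.24]],[[28,160,0],[0,0,0.32]],[[36,200,-20],[0,0,0.38]],[[42,230,-50],[0,0,0.424]],[[46,247,-90],[0,0,0.424]],[[47,247,-125],[0,0,0.424]],[[47,247,-150],[0,0,0.424]],[[47,247,-161],[0,0,0.424]],[[47,247,-161],[0,0,0.424]]]'

```text
clock: 25.2
position: [0.5081, -0.1391, 0.0497]
tool_rot: [-3.141, 0.0, 0.462]
force: [-0.1, 0.1, -0.0]
grip_width: 0.0001
```

>>> move_arm --motion '[[[4.5,2.2,0],[0,0,0]],[[9,4.4,0],[0,0,0]],[[12,5.8,0],[0,0,0]],[[13.4,6.5,0.2],[0,0,0]],[[13.4,6.5,0.2],[0,0,0]]]'

```text
clock: 25.82
position: [0.5217, -0.133, 0.0498]
tool_rot: [-3.142, -0.0, 0.461]
force: [-0.5, 0.5, 0.3]
grip_width: -0.0005
```

>>> move_arm --motion '[[[0.4,0.2,0.2],[0,0,0]],[[0.4,0.2,0.2],[0,0,0]]]'

```text
clock: 26.08
position: [0.522, -0.133, 0.05]
tool_rot: [-3.142, 0.0, 0.461]
force: [0.2, 0.9, -0.1]
grip_width: 0.0001
```

>>> move_arm --motion '[[[0.5,0.2,0],[0,0,0]],[[0.9,0.4,0],[0,0,0]],[[0.9,0.4,0],[0,0,0]]]'

```text
clock: 26.45
position: [0.5223, -0.1328, 0.0499]
tool_rot: [-3.141, 0.001, 0.46]
force: [-5.1, -1.6, 4.5]
grip_width: -0.0004
```

>>> move_arm --motion '[[[0.5,0.2,0.2],[0,0,0]],[[0.9,0.4,0.3],[0,0,0]],[[0.9,0.4,0.3],[0,0,0]]]'

```text
clock: 26.82
position: [0.5224, -0.1328, 0.05]
tool_rot: [-3.141, 0.003, 0.46]
force: [-8.6, -3.5, 2.6]
grip_width: 0.0
```

>>> move_arm --motion '[[[0.8,-1.8,0.1],[0,0,0.035]],[[1.8,-3.6,0.1],[0,0,0.07]],[[2.9,-5.3,0.1],[0,0,0.105]],[[2.9,-5.3,0.1],[0,0,0.105]]]'

```text
clock: 27.32
position: [0.5252, -0.1379, 0.05]
tool_rot: [-3.14, 0.003, 0.566]
force: [-9.2, -2.8, 3.4]
grip_width: -0.0002
```

>>> move_arm --motion '[[[-3,-1.5,0],[0,0,0]],[[-9,-4,0],[0,0,0]],[[-20,-10,5],[0,0,0]],[[-36,-18,40],[0,0,-0.1]],[[-50,-35,100],[0,0,-0.15]],[[-60,-65,145],[0,0,-0.2]],[[-65,-105,160],[0,0,-0.25]],[[-68,-145,160],[0,0,-0.3]],[[-70,-185,160],[0,0,-0.35]],[[-70,-225,160],[0,0,-0.4]],[[-70,-250,160],[0,0,-0.43]]]'

```text
clock: 28.7
position: [0.4555, -0.3896, 0.2106]
tool_rot: [3.141, 0.0, 0.133]
force: [0.0, 1.0, -0.3]
grip_width: 0.0001
```

```bash
cat > meas.py <<'E'
from h import *
from strip import strip
g=grab_frame("top"); I=g['frame'].astype(int)
rows=np.arange(149,161);cs=[]
for v in rows:
    w=np.clip(I[v,285:305].min(1)-60,0,None);cs.append((w*np.arange(285,305)).sum()/w.sum())
S=np.array([world(g,(a,v),.082) for a,v in zip(cs,rows)]);B=np.polyfit(S[:,0],S[:,1],1);print("strip",180+np.degrees(np.arctan(B[0])), "y at x=.575",np.polyval(B,.575))
print(np.round(cs,2))
print("scene",strip(np.array([.575,-.109])))
crop(g,'pics/e4.png',240,95,340,170,8)
print(observe()['clock'])
E
python3 meas.py
```

```text
strip 180.80293463738735 y at x=.575 -0.10920758646272136
[295.45 295.47 295.47 295.47 295.58 295.62 295.62 295.62 295.62 295.64
 295.69 295.75]
scene {'n': 28, 'cent': np.float64(183.47885828063048), 'axis': np.float64(178.1025992839834), 'rad': np.float64(0.02340636334061587), 'len': array([0.00439321, 0.01225983])}
28.8
```

View pics/e4.png

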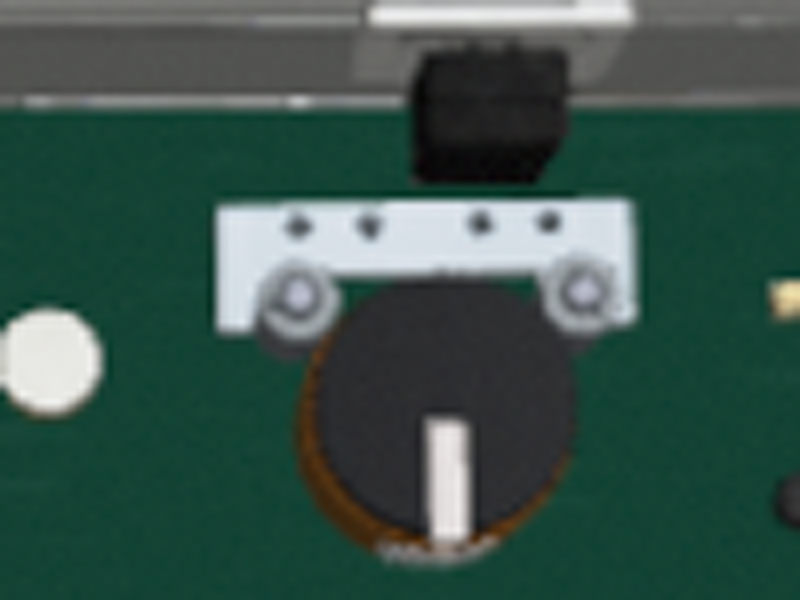

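Run:
```python
from h import *
g=grab_frame("top"); crop(g,'pics/e5.png',190,95,390,230,4)
job_done();print(observe()['clock'])
```

```text
the job is handed in; nothing more can be done
the job is handed in; nothing more can be done
```

View pics/e5.png

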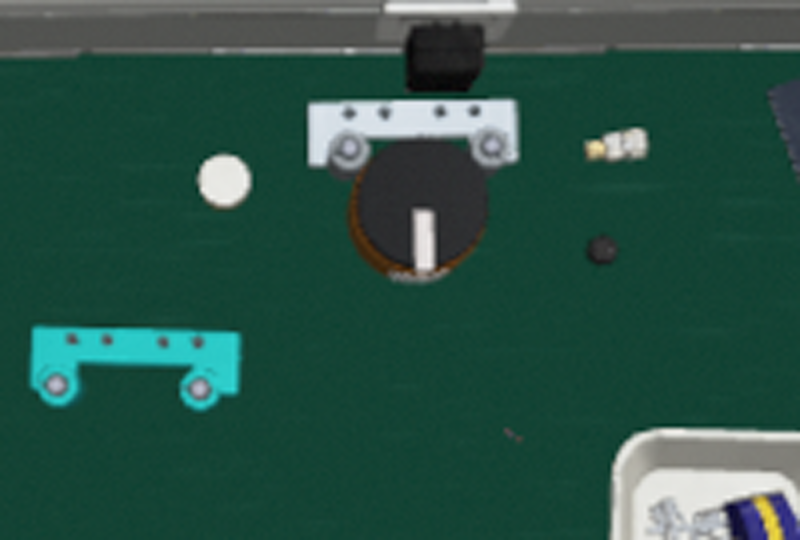

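The amber jar is seated in the grey roller nest with its label facing straight out of the open front. I handed the job in at about 29 s on the robot's clock.

I pushed the jar into the nest with the half-open fingers. I then rolled it about 172° counter-clockwise with the closed fingertips, in three long strokes and one short correcting stroke.

Last checks, with the arm clear of everything:

- **Label direction:** in the top camera the seal strip points at 180.8°, against a target of about 180.7°. The coarser scene-camera estimate gave 178–183°, so the two cameras agree only to within a few degrees.
- **Seating:** the jar's centre measures about (0.575, -0.109) m, within about 1 mm of the nest centre I worked out. A rough circle fit to the lid read about 3 mm off in y, which is still inside the 5 mm allowed. In the top picture the jar appears to touch both rollers.
- **Force on the glass:** the highest reading was about 17 N, at the end of the push into the nest. Forces were read only at the end of each move, so a brief higher peak could have gone unseen. While rubbing, the pressing force was mostly 4–9 N, sometimes below the suggested 7 N, and the jar slipped a little.
- **Small things nearby:** the pot, cap and adapter are where they were in the first picture.

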